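# Close the pen vice with its removable crank

### The job

At the pen repairer's table, take the crank with the square block hub and wooden knob, push it fully down onto the square shaft of the vice and turn it clockwise (seen from above) as far as it goes, so that the vice closes on the pen barrel. Then lift the crank off, leaving the vice closed, and stand it upright, knob up, with its hub anywhere on the black pad. The T-handled key nearby does not fit the vice.

Things in the scene. Friction and masses are not known exactly. Their poses are not given: they have to be found in the camera images.
- crank_mid (a point): Centre of the dark steel crank's square hub, 40x40x45 mm tall, standing on the table, 22.5 mm above its underside. z up; x along the 16 mm wide arm (level with the hub's top, 10 deep) to an upright wooden knob, 22 mm dia, 80 mm out, top at 79 mm. Grip the flats facing +y/-y. Square bore below: 24 wide, 36 deep, sides parallel to the hub's; fits the shaft in any quarter turn, turning play 0.2 rad.
- shaft_tip (a point): Top of the vice's upright 20 mm square shaft, 74 mm above the table; top 8 mm tapers to 10 mm. Seated, the hub rests on a collar 34 mm below this point (hub centre 11.5 mm below it). z up; x, y square to the flats, turning with the shaft. Vice: fixed grey base 240x110x30 mm, shaft near one end; jaws and pen barrel from 80 mm off the shaft, 60 mm high: the fitted crank's arm passes over them.
- shaft (a joint): Turn of the vice's shaft, rad, growing clockwise seen from above: starts between 0 and 0.35 (jaws open); 1.3 is the hard stop, jaws closed on the barrel. Turning takes about 0.15 N m; the shaft stays where it is left.
- pad_top (a point): Centre of the top of a black square pad, 180 x 180 mm, 3 mm thick, fixed flat on the table; x and y along its edges. It starts empty.
Things that resemble listed ones, but are neither listed nor needed, are in the scene too. Leave any green look-alike of the part that bears crank_mid alone.

How it is judged:
On the way, in this order (a step that is already met when the one before it is completed fails the run):
1. the crank is fully down on the shaft (horizontal distance between crank_mid and shaft_tip below 0.01 m and z of crank_mid in the frame of shaft_tip below -0.002 m and angle between crank_mid's own z axis and vertical below 0.2 rad), for 0.1 s.
2. the shaft is turned to its stop with the crank on it (all of step 1 and value of joint shaft above 1.13 rad), for 0.1 s.
At the end, for the whole second after the job is handed in: Shaft past 1.1 of its 1.3 rad, and the crank upright (within 0.2 rad) and at rest on the pad, hub centre within 80 mm of the pad centre along each edge; the shaft was turned past 1.13 rad with the hub down on it (within about 10 mm of the collar) (value of joint shaft above 1.1 rad and height (world z) of crank_mid between 0.018 and 0.035 m and angle between crank_mid's own z axis and vertical below 0.2 rad and linear speed of crank below 0.03 m/s and x of crank_mid in the frame of pad_top between -0.08 and 0.08 m and y of crank_mid in the frame of pad_top between -0.08 and 0.08 m); the robot touches nothing.
It also fails if it takes over 58 s, if anything falls off the work surface, if the arm or the gripper's body presses on something with over 40 N, if the wrist force passes 120 N, or if a joint passes its speed limit or range.

### The arm

A 7-joint arm with a two-finger parallel gripper is mounted at the origin on the work surface. World frame = base frame: x ahead of the robot, y to its left, z up, the work surface at z = 0. Lengths are in m, angles in rad, forces in N, time in s.
With the tool pointing down it reaches from about 0.375 to 0.925 m from the base axis. Payload 3.1 kg.
Tool frame: the origin (TCP) lies midway between the tips of the shut fingers; the grasp point (between the pads) lies 19 mm behind it (bot.grip_depth is the distance from the TCP to the grasp point, in m); z points along the fingers, y is the line along which they close (so a half turn about z gives the same grasp; the last joint's range is limited). The gripper opens to 85 mm and grips with 20 to 120 N. Pads are 22 mm wide; open, the fingers measure 114 mm over their backs; the gripper's body (76 mm by 85 mm) begins 54 mm behind the grasp point. The pads swing forward as they close: fully open they stand 13 mm farther back than shut.
Start: joints at [-1.283, 0.383, 0.044, 1.598, -0.018, 1.161, -0.05], TCP at [0.245, 0.602, 0.231] pointing down, gripper open.
Joint ranges: [-2.61, 2.61], [-0.41, 2.15], [-1.48, 1.57], [0, 2.5], [-1.57, 4.71], [0.05, 1.97], [-2.85, 2.85]. Speed limits (rad/s): [2.79, 2.79, 3.14, 3.14, 3.14, 3.14, 3.14].

### API

Orientations are given as [roll, pitch, yaw] about the fixed x, y, z axes, in that order (R = Rz(yaw) Ry(pitch) Rx(roll)).
In Python, from plant import bot, optics gives the robot as it stands. The module is installed in compiled form; this text tells all that it offers.
- The arm moves only by the tool play_rows, never from a script. Its argument "plan" is a list of rows, each a list of 7 numbers: the opening, from -1 (shut) to 1 (fully open), then the shift along the tool's x, y, z in mm, then the turn, a rotation vector about the tool's x, y, z in degrees. In form: [[hand, tx, ty, tz, rx, ry, rz], ...]. A call has 1 to 20 rows; each row is the pose to reach, as a shift and turn from the pose commanded when the call began, along the tool's axes at that moment; what a row does not reach only later rows make up. A row lasts 1/10 s, in which the tool goes at most 50 mm and 8.59 degrees, less where a joint would pass 70% of its speed; a pose out of reach is approached as far as the arm can. A call with a gripper value outside its range is refused whole. The fingers move at their own pace and stop on an object; the grip force is fixed at half the most. Time passes only in rows, so rows that repeat a pose let the fingers close. It gives the time, the measured TCP pose, the force and the opening at its end, in the units of the state.
- bot.get_obs(): the state, without advancing time (a new reading comes with each control period).
- optics.grab_frame(name): name is "scene" or "top" or "wrist"; returns a dict with "frame" (400x640x3 uint8, red, green, blue), "z_map" (400x640 float32, m along the optical axis (not along the pixel's ray), 0 where there is no reading), "camera_matrix" (3x3 intrinsics, pixels), "cam_to_world" (4x4, takes a point from camera to world coordinates); the wrist camera has in their place "hand_eye" (4x4, takes a point from camera to tool coordinates, whose origin is the TCP and whose axes are the flange's). Camera axes: x right, y down, z forward; pixel columns grow to the right and rows downward; lengths in m; the calibration is good to about 2 mm. A picture is of the moment at which its call begins: read the wrist's pose just before it.
- bot.job_done(): hands the job in, once; it reports no verdict.
The state is a dict: "t": time; "joint_positions": joint angles; "joint_velocities": joint speeds; "joint_torque": joint torques, N m; "tool_pos": TCP position; "tcp_rot": TCP orientation; "force": force on the tool from outside, world axes, zero at the start; "wrist_torque": the same for the moment, N m; "finger_gap": finger opening in m.
Only numpy, scipy, OpenCV 4.12 (cv2) and the standard library are available. Lean on these libraries where they do the work, as an engineer would, in place of code of your own. Each camera call takes 0.05 s, during which the arm holds its last target. There are 200 camera calls.

## Working session

There is one attempt and no reset: what is moved stays moved. The work goes in short steps, Python scripts to look and compute and a tool call to move; the robot and the scene stay as the last step left them, time stands still between calls to the robot, and variables do not carry over. Pictures are saved under pics/ and viewed, on a budget of 10 in all, crops included, one or two more only if the job needs it, and the job is handed in when it is done.

Besides the shell and the picture viewer there is one more tool, called after "Request:" as a command line: name --pt "numbers of a row" for each row, then --argument value for the rest. play_rows: Moves the arm, as the interface text tells. Its arguments: {"type":"object","properties":{"plan":{"type":"array"}},"required":["plan"]}

```bash
mkdir -p pics; cat > h.py <<'E'
import numpy as np,cv2
from plant import bot,optics
from scipy.spatial.transform import Rotation as R
def grab(n,save=None):
    o=bot.get_obs(); f=optics.grab_frame(n)
    if 'cam_to_world' in f: T=f['cam_to_world']
    else:
        W=np.eye(4); W[:3,:3]=R.from_euler('xyz',o['tcp_rot']).as_matrix() if len(o['tcp_rot'])==3 else R.from_quat(o['tcp_rot']).as_matrix()
        W[:3,3]=o['tool_pos']; T=W@f['hand_eye']
    if save:
        cv2.imwrite('pics/'+save+'.png',f['frame'][:,:,::-1])
        np.savez('pics/'+save,f=f['frame'],z=f['z_map'],K=f['camera_matrix'],T=T)
    return f,T
def cloud(name):
    d=np.load('pics/'+name+'.npz'); z=d['z'];K=d['K'];v,u=np.indices(z.shape)
    P=np.stack([(u-K[0,2])*z/K[0,0],(v-K[1,2])*z/K[1,1],z,np.ones_like(z)],-1)@d['T'].T
    P=P[...,:3]; P[z==0]=np.nan
    return P,d['f'],d
E
python3 - <<'E'
from h import *
print(bot.get_obs(),bot.grip_depth)
grab('scene','s1');f,T=grab('top','t1');print(T,f['camera_matrix'])
a=cv2.imread('pics/s1.png');b=cv2.imread('pics/t1.png')
cv2.imwrite('pics/both.png',cv2.resize(np.vstack([a,b]),(480,600)))
E
```

```text
{'t': 0.0, 'joint_positions': array([-1.28279022,  0.38387141,  0.04381515,  1.59958754, -0.01787474,
        1.16120285, -0.04988887]), 'joint_velocities': array([ 1.33615677e-03,  6.92506079e-05,  5.88959039e-04,  6.33849218e-05,
       -1.41489199e-03, -2.55542732e-04,  1.48112780e-03]), 'joint_torque': array([-3.57070821e-04, -4.33456242e+01,  1.02449521e+00, -2.49510902e+01,
        1.05623138e-02,  1.12617933e-02,  2.73999831e-06]), 'tool_pos': array([0.24424266, 0.60133854, 0.22985708]), 'tcp_rot': array([-3.13892040e+00,  1.61350622e-04,  2.75590496e+00]), 'force': array([-0.01959062, -0.57969299, -0.22445357]), 'wrist_torque': array([0.02455862, 0.00230553, 0.03693475]), 'finger_gap': 0.08542757596084173} 0.0187
[[ 0.01024025 -0.98480868  0.17334069  0.30541427]
 [-0.99993844 -0.01082595 -0.00243378 -0.08006786]
 [ 0.00427338 -0.17330509 -0.98485891  1.04023234]
 [ 0.          0.          0.          1.        ]] [[364.3680874    0.         322.17192666]
 [  0.         364.3680874  196.99934134]
 [  0.           0.           1.        ]]
```

View pics/t1.png

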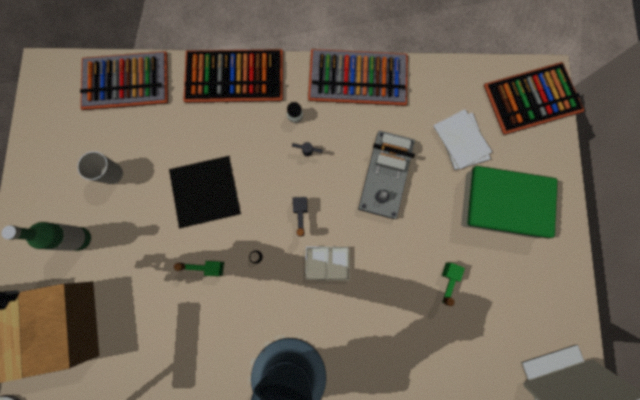

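View pics/s1.png

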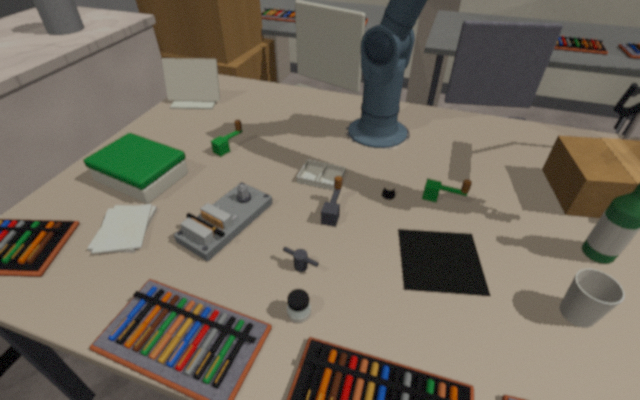

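Top view: the candidate cranks are the dark steel one (hub 300,203, knob 300,232) and two green look-alikes (210,268 and 453,272). The T-key is at 308,149. The dark one with the square hub and wooden knob fits. The vice shaft is at 383,196 and the pad at 205,191.

```bash
python3 - <<'E'
from h import *
P,f,d=cloud('t1')
c=cv2.resize(f[130:250,270:430,::-1],None,fx=5,fy=5,interpolation=cv2.INTER_CUBIC);cv2.imwrite('pics/crop1.png',c)
def show(n,m):
    q=P[m]; print(n,m.sum(),q.mean(0).round(4)); 
    r=cv2.minAreaRect((q[:,:2]*1000).astype(np.float32)); print('  rect',r)
def box(u0,u1,v0,v1):
    m=np.zeros(f.shape[:2],bool);m[v0:v1,u0:u1]=1;return m
Z=P[...,2]
show('crank hub',box(288,312,194,212)&(Z>.035)&(Z<.06))
show('crank all',box(285,315,192,240)&(Z>.025))
show('knob',box(288,312,215,240)&(Z>.062))
show('shaft',box(370,398,184,206)&(Z>.055))
show('shaft70',box(370,398,184,206)&(Z>.068))
show('base',box(350,425,125,222)&(Z>.022)&(Z<.036))
show('pad',box(160,248,150,235)&(f.max(2)<35)&(Z<.02))
print('tbl',np.nanmedian(Z[225:240,320:350]), 'collar')
print((Z[180:208,368:400:1]*1000).round().astype(int)[::2,::2])
E
```

```text
crank hub 219 [ 0.4613 -0.0208  0.0464]
  rect ((461.47021484375, -21.41457176208496), (42.75777053833008, 39.34836196899414), 0.38475924730300903)
crank all 380 [ 0.438  -0.0226  0.0508]
  rect ((427.67425537109375, -21.6042537689209), (110.419921875, 39.334320068359375), 0.2632022500038147)
knob 55 [ 0.3822 -0.026   0.079 ]
  rect ((382.5169982910156, -25.456958770751953), (20.55501365661621, 18.599292755126953), 47.211456298828125)
shaft 63 [ 0.4867 -0.2489  0.0703]
  rect ((488.0863952636719, -250.18115234375), (20.117942810058594, 20.506654739379883), 66.11066436767578)
shaft70 48 [ 0.4875 -0.2492  0.0726]
  rect ((487.64202880859375, -249.95347595214844), (18.91621971130371, 19.601844787597656), 68.42687225341797)
base 2061 [ 0.5287 -0.2589  0.0313]
  rect ((556.3370971679688, -267.6726989746094), (110.62811279296875, 240.60977172851562), 75.65251922607422)
pad 3458 [0.5003 0.2588 0.0048]
  rect ((501.2960205078125, 259.0914001464844), (172.22218322753906, 173.49136352539062), 14.15288257598877)
tbl 0.001401564436424696 collar
[[31 35 31 29 29 36 29 29 30 31 30 28 33 29 32 33]
 [28 30 34 29 29 29 30 32 30 32 33 32 28 31 29 31]
 [35 26 33 29 29 32 29 31 30 30 32 31 34 32 35 34]
 [32 32 33 31 33 32 33 32 33 33 28 33 33 32 31 32]
 [31 34 29 34 32 29 32 29 34 33 31 32 36 33 28 31]
 [33 30 33 35 33 43 41 70 70 38 29 31 31 31 29 33]
 [29 33 34 33 29 41 52 75 76 73 68 33 31 34 31 33]
 [29 32 32 33 43 39 68 77 78 76 40 33 32 32 30 27]
 [32 33 30 29 42 41 64 69 70 70 42 32 32 27 32 34]
 [32 29 31 29 36 43 40 48 55 66 43 32 30 30 29 31]
 [31 32 32 31 29 43 41 43 44 39 32 27 32 33 30 28]
 [29 29 32 31 29 36 33 37 31 30 30 30 28 31 31 31]
 [32 31 32 29 31 31 31 33 33 31 32 29 32 30 27 32]
 [30 32 32 33 31 32 30 32 31 30 35 36 35 32 29 30]]<stdin>:18: RuntimeWarning: invalid value encountered in cast
```

View pics/crop1.png

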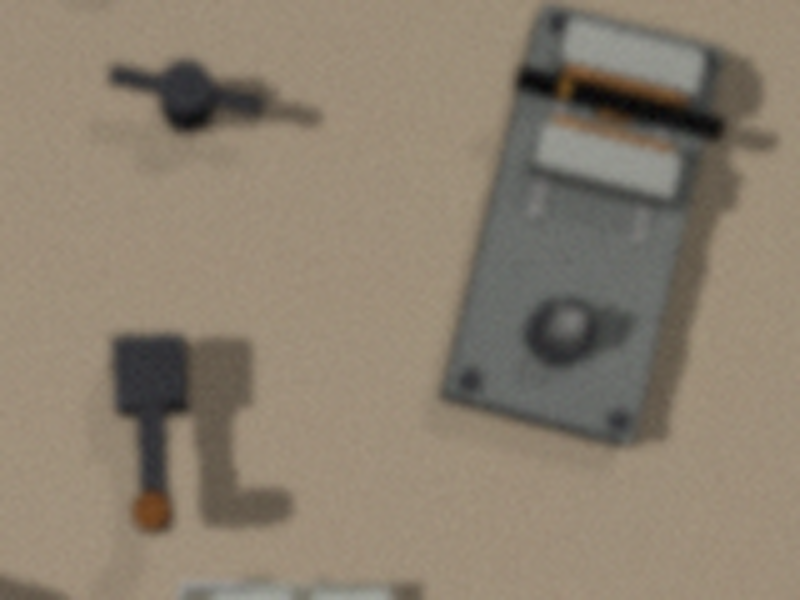

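The crop confirms the dark steel crank: square hub at about (150,373) in the crop, wooden knob at (152,510). The vice shaft is at (568,330) and the T-key, a round hub with a bar, at (187,95).

```bash
cat >> h.py <<'E'
def row(x,y,z,yaw):
    o=bot.get_obs(); A=R.from_euler('xyz',o['tcp_rot']); B=R.from_euler('xyz',[np.pi,0,yaw])
    p=A.inv().apply(np.array([x,y,z])-o['tool_pos'])*1000
    print('t',round(o['t'],2),'row',p.round(1),(A.inv()*B).as_rotvec(degrees=True).round(2))
E
python3 - <<'E'
from h import *
f=optics.grab_frame('wrist');print(f['hand_eye'].round(3),f['camera_matrix'])
row(.455,-.02,.25,3.19)
row(.4875,-.2495,.25,3.19)
E
```

```text
[[ 0.001 -0.955 -0.295  0.076]
 [ 1.     0.001 -0.001  0.002]
 [ 0.001 -0.295  0.955 -0.142]
 [ 0.     0.     0.     1.   ]] [[283.21605251   0.         315.12577598]
 [  0.         283.21605251 198.92487506]
 [  0.           0.           1.        ]]
t 0.15 row [-429.  -496.7  -18.7] [-1.200e-01 -2.000e-02 -2.487e+01]
t 0.15 row [-545.5 -697.1  -18.3] [-1.200e-01 -2.000e-02 -2.487e+01]
```

Request:
play_rows --pt "1 -545 -697 -18 0 0 -24.9" --pt "1 -545 -697 -18 0 0 -24.9" --pt "1 -545 -697 -18 0 0 -24.9" --pt "1 -545 -697 -18 0 0 -24.9" --pt "1 -545 -697 -18 0 0 -24.9" --pt "1 -545 -697 -18 0 0 -24.9" --pt "1 -545 -697 -18 0 0 -24.9" --pt "1 -545 -697 -18 0 0 -24.9" --pt "1 -545 -697 -18 0 0 -24.9" --pt "1 -545 -697 -18 0 0 -24.9" --pt "1 -545 -697 -18 0 0 -24.9" --pt "1 -545 -697 -18 0 0 -24.9" --pt "1 -545 -697 -18 0 0 -24.9" --pt "1 -545 -697 -18 0 0 -24.9" --pt "1 -545 -697 -18 0 0 -24.9" --pt "1 -545 -697 -18 0 0 -24.9" --pt "1 -545 -697 -18 0 0 -24.9" --pt "1 -545 -697 -18 0 0 -24.9" --pt "1 -545 -697 -18 0 0 -24.9" --pt "1 -545 -697 -18 0 0 -24.9"

```text
t: 2.15
tool_pos: [0.4867, -0.2492, 0.2487]
tcp_rot: [3.142, -0.002, -3.095]
force: [0.1, 0.6, -0.1]
finger_gap: 0.0853
```

```bash
python3 - <<'E'
from h import *
print(bot.get_obs()['tool_pos'],bot.get_obs()['tcp_rot'],bot.get_obs()['joint_positions'])
grab('wrist','w1')
P,f,d=cloud('w1')
Z=P[...,2]; near=np.hypot(P[...,0]-.4875,P[...,1]+.2495)<.03
m=near&(Z>.064); v,u=np.where(m); print(u.min(),u.max(),v.min(),v.max(),P[m].mean(0))
cu,cv=int(u.mean()),int(v.mean())
print(cu,cv)
c=f[cv-40:cv+40,cu-50:cu+50,::-1];c=cv2.resize(c,None,fx=8,fy=8,interpolation=cv2.INTER_CUBIC)
c=cv2.convertScaleAbs(c,alpha=1.5);cv2.imwrite('pics/w1c.png',c)
row(.4875,-.2495,.16,3.19)
E
```

```text
[ 0.48665705 -0.24915882  0.2487473 ] [ 3.14154164e+00 -1.62976952e-03 -3.09503226e+00] [-0.34163103  0.22021313  0.84566152  1.85902377 -0.17979729  1.1427984
  2.18476899]
187 416 167 399 [ 0.47328577 -0.25063747  0.32956632]
302 366
t 2.2 row [-0.7 -2.  88.6] [ 0.07 -0.08  0.04]
```

View pics/w1c.png

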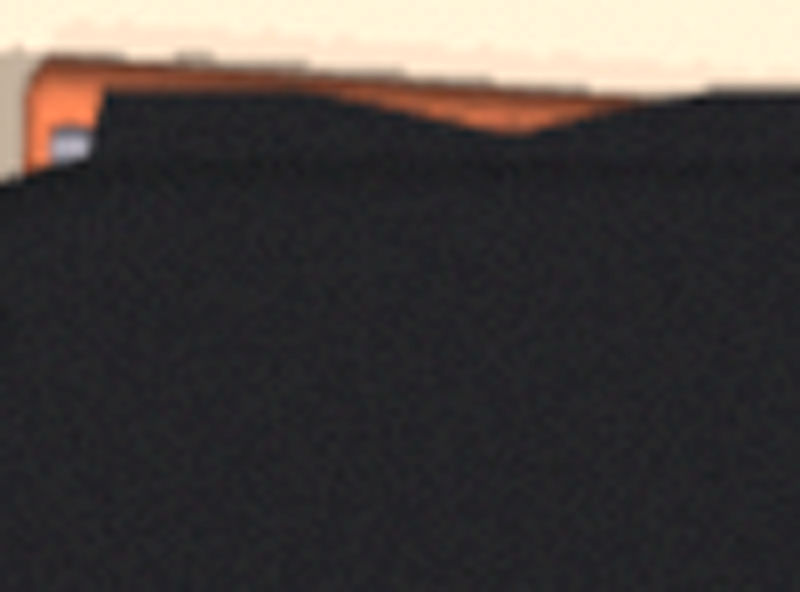

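That crop shows only the gripper's own body; my mask caught it. I'll restrict the height.

```bash
python3 - <<'E'
from h import *
P,f,d=cloud('w1')
p=np.linalg.inv(d['T'])@[.4875,-.2495,.074,1];q=d['K']@p[:3];q=q[:2]/q[2];print(q)
Z=P[...,2];m=(np.hypot(P[...,0]-.4875,P[...,1]+.2495)<.03)&(Z>.066)&(Z<.09);print(m.sum(),P[m].mean(0))
cu,cv=q.astype(int)
c=f[max(cv-50,0):cv+50,cu-65:cu+65,::-1];c=cv2.resize(c,None,fx=6,fy=6,interpolation=cv2.INTER_CUBIC)
cv2.imwrite('pics/w1d.png',cv2.convertScaleAbs(c,alpha=1.8))
E
```

```text
[313.1065251  180.97427607]
244 [ 0.48466342 -0.24920043  0.07025976]
```

View pics/w1d.png

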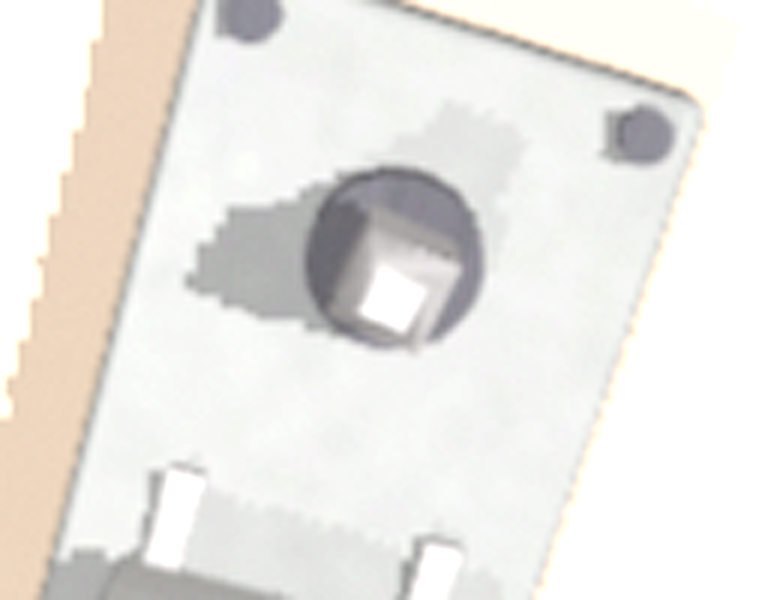

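The crop shows the vice from above, with image down being +x. The collar ring is centred near (395,258). The bright top of the shaft has corners near (375,262), (425,283), (410,332) and (362,313). I'll back-project those.

```bash
python3 - <<'E'
from h import *
P,f,d=cloud('w1');K=d['K'];T=d['T']
def bp(uv,z):
    r=T[:3,:3]@np.linalg.solve(K,[*uv,1]);o=T[:3,3];return (o+r*(z-o[2])/r[2])[:2]*1000
print('manual',[bp(((a+.5)/6-.5+248,(b+.5)/6-.5+130),.074).round(1) for a,b in [(375,262),(425,283),(410,332),(362,313)]])
g=cv2.resize(f[165:200,295:330].max(2),None,fx=6,fy=6,interpolation=cv2.INTER_CUBIC)
for th in (135,150,165,180):
    m=(g>th).astype(np.uint8);n,l,s,c=cv2.connectedComponentsWithStats(m)
    k=l[int((299/6+130-165)*6),int((393/6+248-295)*6)]
    if k==0: print(th,'none');continue
    v,u=np.where(l==k)
    q=np.array([bp(((a+.5)/6-.5+295,(b+.5)/6-.5+165),.074) for a,b in zip(u,v)],np.float32)
    print(th,len(q),cv2.minAreaRect(q),q.mean(0))
# base long-edge direction
E=[bp(((a+.5)/6-.5+248,(b+.5)/6-.5+130),.030) for a,b in [(205,0),(70,545),(695,110),(545,600)]]
for a,b in ((0,1),(2,3)): e=E[b]-E[a];print('edge',np.degrees(np.arctan2(e[1],e[0])))
# collar
m=(np.array([bp(((a+.5)/6-.5+248,(b+.5)/6-.5+130),.040) for a,b in [(395,168),(484,258),(305,258),(395,348)]]));print('collar',m.round(1),m.mean(0))
E
```

```text
manual [array([ 478.7, -253.3]), array([ 482.3, -243.7]), array([ 492. , -246.1]), array([ 488.7, -255.4])]
135 2655 ((485.3736877441406, -249.71421813964844), (10.456764221191406, 10.774809837341309), 65.45643615722656) [ 485.36557 -249.63367]
150 1837 ((485.6793518066406, -249.56422424316406), (8.470744132995605, 9.130524635314941), 69.29067993164062) [ 485.7988 -249.7411]
165 none
180 none
edge -13.412315389752607
edge -11.78855224905129
collar [[ 465.9 -250.3]
 [ 483.9 -230.8]
 [ 485.7 -268.3]
 [ 504.3 -248.6]] [ 484.93979665 -249.53102807]
```

```bash
python3 - <<'E'
from h import *
row(.461,-.0215,.20,3.19)
E
```

```text
t 2.2 row [ 14.7 227.1  48.9] [ 0.07 -0.08  0.04]
```

Request:
play_rows --pt "1 15 227 49 0 0 0" --pt "1 15 227 49 0 0 0" --pt "1 15 227 49 0 0 0" --pt "1 15 227 49 0 0 0" --pt "1 15 227 49 0 0 0" --pt "1 15 227 49 0 0 0" --pt "1 15 227 49 0 0 0" --pt "1 15 227 49 0 0 0"

```text
t: 3.0
tool_pos: [0.4611, -0.0228, 0.2006]
tcp_rot: [3.141, 0.001, -3.092]
force: [0.8, -0.1, -0.7]
finger_gap: 0.0852
```

```bash
python3 - <<'E'
from h import *
o=bot.get_obs();print(o['tool_pos'],o['tcp_rot'])
grab('wrist','w2')
P,f,d=cloud('w2');Z=P[...,2]
near=np.hypot(P[...,0]-.461,P[...,1]+.0215)<.04
m=near&(Z>.036)&(Z<.055)&(f.max(2)<110);m1=m&(P[...,0]>.442)
q=P[m1];print(m1.sum(),q.mean(0));print(cv2.minAreaRect((q[:,:2]*1000).astype(np.float32)))
k=(np.hypot(P[...,0]-.38,P[...,1]+.0255)<.03)&(Z>.07)&(Z<.09);print('knob',k.sum(),P[k].mean(0) if k.any() else '')
cv2.imwrite('pics/w2c.png',cv2.convertScaleAbs(f[:,:,::-1],alpha=1.5))
E
```

```text
[ 0.46112409 -0.02276056  0.20063306] [ 3.14122198e+00  7.25482502e-04 -3.09246997e+00]
1199 [ 0.46041082 -0.02028612  0.04385297]
((460.9336242675781, -20.08248519897461), (38.655216217041016, 38.6193733215332), 2.0137057304382324)
knob 472 [ 0.38029072 -0.02465279  0.07730487]
```

View pics/w2c.png

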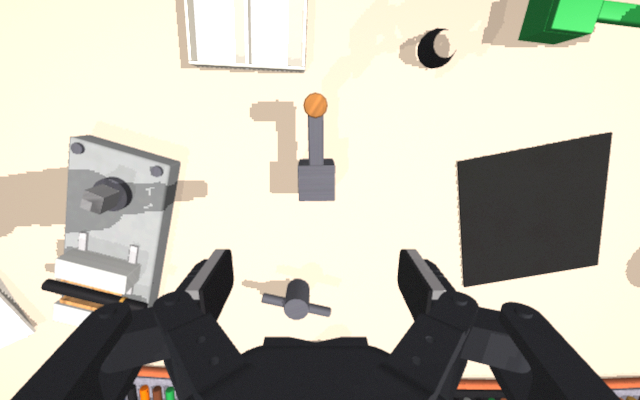

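The wrist view shows the crank's hub at (317,180) and knob at (316,105), centred between the open fingers and aligned with them. The T-key is at (297,300), the vice shaft at (95,200) and the pad at (535,210). I'll descend and grip.

Request:
play_rows --pt "1 0 2 50 0 0 0" --pt "1 0 2 100 0 0 0" --pt "1 0 2 145 0 0 0" --pt "1 0 2 175 0 0 0" --pt "1 0 2 193 0 0 0" --pt "1 0 2 193 0 0 0" --pt "1 0 2 193 0 0 0" --pt "-1 0 2 193 0 0 0" --pt "-1 0 2 193 0 0 0" --pt "-1 0 2 193 0 0 0" --pt "-1 0 2 193 0 0 0" --pt "-1 0 2 193 0 0 0" --pt "-1 0 2 193 0 0 0" --pt "-1 0 2 193 0 0 0" --pt "-1 0 2 193 0 0 0" --pt "-1 0 2 193 0 0 0"

```text
t: 4.65
tool_pos: [0.4623, -0.0206, 0.0085]
tcp_rot: [3.141, 0.002, -3.093]
force: [-0.9, 0.2, 7.5]
finger_gap: 0.0396
```

Request:
play_rows --pt "-1 0 0 -50 0 0 0" --pt "-1 0 0 -100 0 0 0" --pt "-1 0 0 -130 0 0 0" --pt "-1 0 0 -130 0 0 0" --pt "-1 0 0 -130 0 0 0"

```text
t: 5.15
tool_pos: [0.4606, -0.0201, 0.1372]
tcp_rot: [3.14, 0.0, -3.092]
force: [-1.2, 1.1, -3.9]
finger_gap: 0.0396
```

```bash
python3 - <<'E'
from h import *
row(.4876,-.250,.125,2.81);print(bot.get_obs()['joint_positions'])
E
```

```text
t 5.15 row [ -15.6 -231.    11.9] [ 8.000e-02 -1.000e-02  2.183e+01]
[-0.7168326   0.16620821  0.72842508  2.15183382 -0.1463275   0.87046517
  1.71959545]
```

Request:
play_rows --pt "-1 -15.6 -231 12 0 0 21.8" --pt "-1 -15.6 -231 12 0 0 21.8" --pt "-1 -15.6 -231 12 0 0 21.8" --pt "-1 -15.6 -231 12 0 0 21.8" --pt "-1 -15.6 -231 12 0 0 21.8" --pt "-1 -15.6 -231 12 0 0 21.8" --pt "-1 -15.6 -231 12 0 0 21.8" --pt "-1 -15.6 -231 12 0 0 21.8" --pt "-1 -15.6 -231 12 0 0 21.8"

```text
t: 6.05
tool_pos: [0.4876, -0.2482, 0.1241]
tcp_rot: [3.141, -0.003, 2.813]
force: [0.3, 0.6, -2.8]
finger_gap: 0.0393
```

```bash
python3 - <<'E'
from h import *
print(bot.get_obs())
row(.4876,-.250,.100,2.81)
row(.4876,-.250,.0485,2.81)
P=0
grab('top','t2');P,f,d=cloud('t2');Z=P[...,2]
m=(np.hypot(P[...,0]-.487,P[...,1]+.25)<.045)&(Z>.145)&(Z<.175);print(m.sum())
grab('scene','s2')
d=np.load('pics/s2.npz')
p=np.linalg.inv(d['T'])@[.4875,-.2495,.1,1];q=d['K']@p[:3];q=(q[:2]/q[2]).astype(int);print(q)
c=d['f'][q[1]-60:q[1]+60,q[0]-80:q[0]+80,::-1];cv2.imwrite('pics/s2c.png',cv2.resize(c,None,fx=5,fy=5,interpolation=cv2.INTER_CUBIC))
E
```

```text
{'t': 6.05, 'joint_positions': array([-0.28194943,  0.41559066,  0.81404651,  1.96638216, -0.37883034,
        0.91967906,  1.96728839]), 'joint_velocities': array([-0.00636068, -0.01003845,  0.0090063 , -0.00914851,  0.00347468,
       -0.00077942,  0.00015242]), 'joint_torque': array([ 4.10984689e-01, -3.14663494e+01,  8.43366444e+00, -2.11242485e+01,
        4.48974967e-02,  3.67978541e-02, -4.93039424e-04]), 'tool_pos': array([ 0.48758964, -0.24815088,  0.12406751]), 'tcp_rot': array([ 3.14050691e+00, -2.61655133e-03,  2.81287676e+00]), 'force': array([ 0.33517999,  0.63026124, -2.75856523]), 'wrist_torque': array([ 0.03770939, -0.0370508 , -0.04775092]), 'finger_gap': 0.03926305305947219}
t 6.05 row [-0.7 -1.8 24.1] [ 0.06 -0.15  0.16]
t 6.05 row [-0.8 -1.8 75.6] [ 0.06 -0.15  0.16]
0
[240 177]
```

View pics/s2c.png

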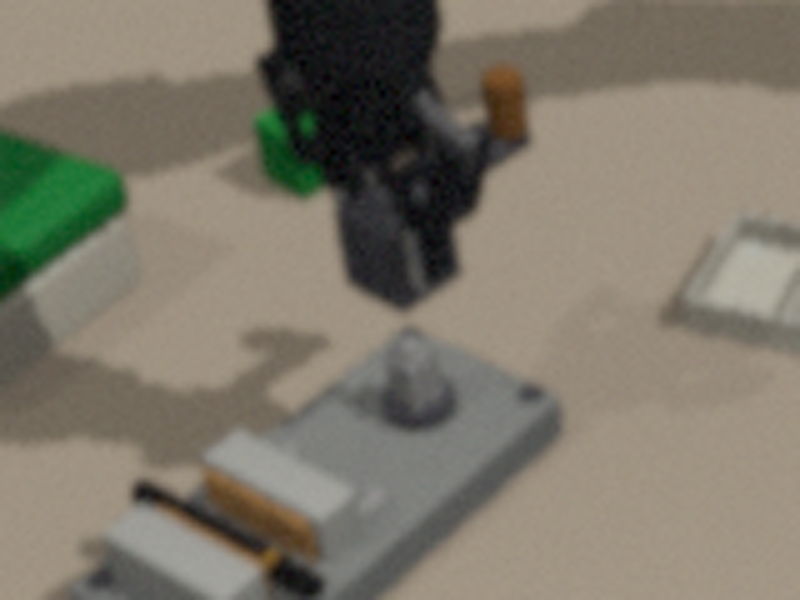

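Hub bottom (about 403,290) hangs directly above the shaft tip (412,335). I'll lower it in stages.

Request:
play_rows --pt "-1 -0.5 -1.3 15 0 0 0" --pt "-1 -0.5 -1.3 30 0 0 0" --pt "-1 -0.5 -1.3 45 0 0 0" --pt "-1 -0.5 -1.3 52 0 0 0" --pt "-1 -0.5 -1.3 52 0 0 0"

```text
t: 6.65
tool_pos: [0.4869, -0.2515, 0.0714]
tcp_rot: [-3.141, -0.003, 2.81]
force: [-0.2, 0.1, -2.7]
finger_gap: 0.0398
```

Request:
play_rows --pt "-1 0 0 10 0 0 0" --pt "-1 0 0 18 0 0 0" --pt "-1 0 0 23 0 0 0" --pt "-1 0 0 24 0 0 0" --pt "-1 0 0 24 0 0 0"

```text
t: 7.15
tool_pos: [0.4879, -0.252, 0.0491]
tcp_rot: [-3.142, -0.0, 2.81]
force: [0.5, 0.0, -2.4]
finger_gap: 0.0392
```

Request:
play_rows --pt "-1 0 0 1 0 0 0" --pt "-1 0 0 1 0 0 8" --pt "-1 0 0 1 0 0 16" --pt "-1 0 0 1 0 0 24" --pt "-1 0 0 1 0 0 32" --pt "-1 0 0 1 0 0 40" --pt "-1 0 0 1 0 0 48" --pt "-1 0 0 1 0 0 55" --pt "-1 0 0 1 0 0 60" --pt "-1 0 0 1 0 0 60"

```text
t: 8.15
tool_pos: [0.4867, -0.2533, 0.0486]
tcp_rot: [-3.139, 0.002, 1.762]
force: [-4.1, -1.6, 0.3]
finger_gap: 0.0396
```

```bash
python3 - <<'E'
from h import *
o=bot.get_obs();print(o['wrist_torque'],o['force'],o['tool_pos'],o['joint_positions'])
E
```

```text
[-0.46828705  0.78361455  0.03299151] [-4.14262183 -1.55883234  0.32858056] [ 0.48666574 -0.25332637  0.04863454] [-0.3651195   0.65322412  0.96294139  2.00349317 -0.71086006  0.86513352
  1.18741583]
```

Request:
play_rows --pt "-1 0 0 0 0 0 5" --pt "-1 0 0 0 0 0 10" --pt "-1 0 0 0 0 0 14" --pt "-1 0 0 0 0 0 17" --pt "-1 0 0 0 0 0 17"

```text
t: 8.65
tool_pos: [0.4862, -0.2533, 0.0486]
tcp_rot: [-3.139, 0.002, 1.467]
force: [-6.1, -2.0, 0.4]
finger_gap: 0.0391
```

```bash
python3 - <<'E'
from h import *
o=bot.get_obs();print(o['wrist_torque'],o['force'],o['tcp_rot'])
E
```

```text
[-0.37591639  0.93605421  0.09923641] [-6.12916375 -1.97624584  0.38699905] [-3.13935025e+00  1.57250508e-03  1.46653160e+00]
```

Request:
play_rows --pt "-1 0 0 0 0 0 3" --pt "-1 0 0 0 0 0 6" --pt "-1 0 0 0 0 0 8" --pt "-1 0 0 0 0 0 8"

```text
t: 9.05
tool_pos: [0.486, -0.2533, 0.0486]
tcp_rot: [-3.139, 0.002, 1.327]
force: [-5.5, -1.8, 2.3]
finger_gap: 0.0393
```

```bash
python3 - <<'E'
from h import *
o=bot.get_obs();print(o['wrist_torque'],o['force'],o['tcp_rot'],o['tool_pos'])
E
```

```text
[-0.35645599  1.03730238  0.1498995 ] [-5.49543726 -1.80523864  2.25545947] [-3.13913723e+00  1.74222486e-03  1.32747950e+00] [ 0.48596382 -0.25328251  0.04860427]
```

Request:
play_rows --pt "-1 0 0 0 0 0 3" --pt "-1 0 0 0 0 0 6" --pt "-1 0 0 0 0 0 6"

```text
t: 9.35
tool_pos: [0.4858, -0.2533, 0.0486]
tcp_rot: [-3.138, 0.003, 1.228]
force: [-5.1, -1.2, 2.3]
finger_gap: 0.0394
```

```bash
python3 - <<'E'
from h import *
o=bot.get_obs();print(o['wrist_torque'],o['force'],o['tcp_rot'],o['tool_pos'])
grab('top','t3')
for n in('t1','t3'):
    d=np.load(f'pics/{n}.npz');c=d['f'][125:215,355:435,::-1];cv2.imwrite(f'pics/{n}c.png',cv2.resize(c,None,fx=5,fy=5,interpolation=cv2.INTER_CUBIC))
cv2.imwrite('pics/tcmp.png',np.hstack([cv2.imread('pics/t1c.png'),cv2.imread('pics/t3c.png')]))
E
```

```text
[-0.41406879  1.19046107  0.87293712] [-5.12685379 -1.1827442   2.2929054 ] [-3.13807558  0.00323767  1.22772926] [ 0.4857801  -0.25326452  0.04862309]
```

View pics/tcmp.png

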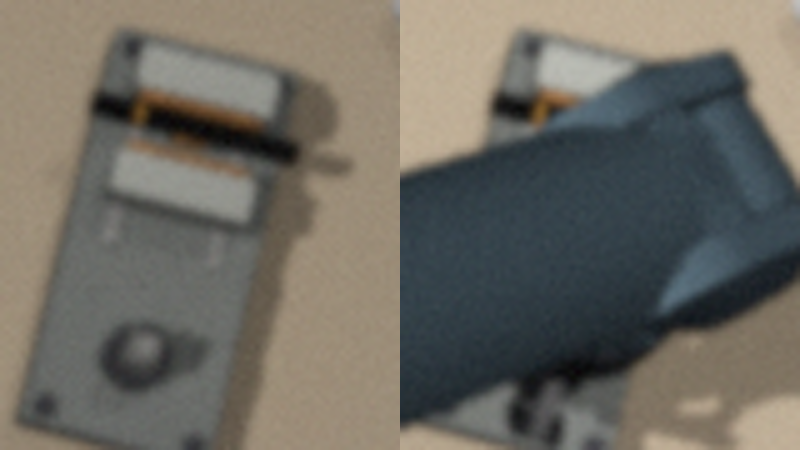

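The picture's left half is before, with jaws apart. In the right half the robot arm hides the movable jaw. The moment about z jumped from 0.15 to 0.87 N·m, so the stop is reached. I'll nudge a little more, then relax within the play and lift.

Request:
play_rows --pt "-1 0 0 0 0 0 3" --pt "-1 0 0 0 0 0 3" --pt "-1 0 0 0 0 0 3"

```text
t: 9.7
tool_pos: [0.4858, -0.253, 0.0487]
tcp_rot: [-3.138, 0.004, 1.18]
force: [-7.0, -1.7, 0.8]
finger_gap: 0.0394
```

```bash
python3 - <<'E'
from h import *
o=bot.get_obs();print(o['wrist_torque'],o['force'],o['tcp_rot'],o['tool_pos'])
E
```

```text
[-0.40159765  1.21408061  1.63495175] [-7.01025259 -1.67606499  0.77824239] [-3.13765197  0.00362428  1.17967079] [ 0.48582356 -0.25302862  0.04866101]
```

Request:
play_rows --pt "-1 0 -0.5 0 0 0 -6" --pt "-1 0 -1 0 0 0 -11" --pt "-1 0 -1 -5 0 0 -11" --pt "-1 0 -1 -15 0 0 -11" --pt "-1 0 -1 -30 0 0 -11" --pt "-1 0 -1 -50 0 0 -11" --pt "-1 0 -1 -80 0 0 -11" --pt "-1 0 -1 -110 0 0 -11" --pt "-1 0 -1 -110 0 0 -11"

```text
t: 10.6
tool_pos: [0.4912, -0.2521, 0.1632]
tcp_rot: [3.132, -0.001, 1.362]
force: [0.5, -0.7, -3.4]
finger_gap: 0.0394
```

```bash
python3 - <<'E'
from h import *
o=bot.get_obs();print(o['wrist_torque'],o['force'],o['tcp_rot'],o['tool_pos'],o['joint_positions'])
row(.50,.259,.155,1.37)
E
```

```text
[-0.06766722 -0.05192437  0.01562804] [ 0.53698956 -0.68961233 -3.40033469] [ 3.13232212e+00 -1.04644929e-03  1.36214377e+00] [ 0.49117733 -0.25211879  0.16315   ] [-0.56763834  0.57455011  1.24798192  1.94407315 -0.63003081  1.07915853
  0.74192001]
t 10.6 row [501.9 -97.3   7.8] [ 0.53 -0.06 -0.45]
```

Request:
play_rows --pt "-1 502 -97 8 0.5 0 0" --pt "-1 502 -97 8 0.5 0 0" --pt "-1 502 -97 8 0.5 0 0" --pt "-1 502 -97 8 0.5 0 0" --pt "-1 502 -97 8 0.5 0 0" --pt "-1 502 -97 8 0.5 0 0" --pt "-1 502 -97 8 0.5 0 0" --pt "-1 502 -97 8 0.5 0 0" --pt "-1 502 -97 8 0.5 0 0" --pt "-1 502 -97 8 0.5 0 0" --pt "-1 502 -97 8 0.5 0 0" --pt "-1 502 -97 8 0.5 0 0" --pt "-1 502 -97 8 0.5 0 0" --pt "-1 502 -97 8 0.5 0 0" --pt "-1 502 -97 8 0.5 0 0"

```text
t: 12.1
tool_pos: [0.4966, 0.2574, 0.1504]
tcp_rot: [-3.132, -0.0, 1.357]
force: [0.1, -0.5, -2.9]
finger_gap: 0.0395
```

```bash
python3 - <<'E'
from h import *
o=bot.get_obs();print(o['joint_positions'])
row(.50,.259,.014,o['tcp_rot'][2])
grab('top','t4');grab('scene','s4')
d=np.load('pics/t4.npz');c=cv2.resize(d['f'][125:225,355:435,::-1],(400,500),interpolation=cv2.INTER_CUBIC)
e=np.load('pics/s4.npz');p=np.linalg.inv(e['T'])@[.50,.259,.17,1];q=e['K']@p[:3];q=(q[:2]/q[2]).astype(int)
g=cv2.resize(e['f'][max(q[1]-60,0):,:,::-1][:125,q[0]-50:q[0]+50],(400,500),interpolation=cv2.INTER_CUBIC)
cv2.imwrite('pics/c4.png',np.hstack([c,g]))
E
```

```text
[-1.52373538  0.72233968  1.3269047   1.92553551 -0.78160859  1.15728048
 -0.10050141]
t 12.1 row [  2.3   4.3 136.3] [-0.54 -0.01  0.  ]
```

View pics/c4.png

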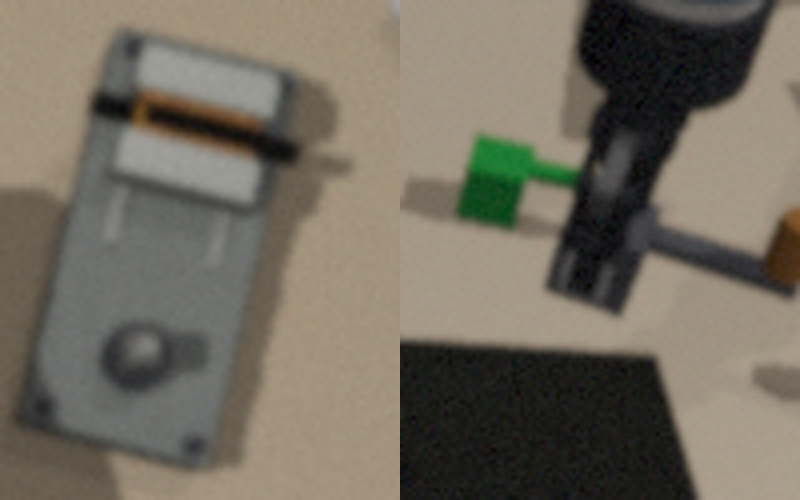

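The vice is closed: on the left, the jaw has reached the barrel at about (195,120). The crank hangs level in the grip, knob up, on the right. I'll lower it onto the pad.

Request:
play_rows --pt "-1 2 4 45 -0.5 0 0" --pt "-1 2 4 90 -0.5 0 0" --pt "-1 2 4 120 -0.5 0 0" --pt "-1 2 4 132 -0.5 0 0" --pt "-1 2 4 137 -0.5 0 0" --pt "-1 2 4 137 -0.5 0 0" --pt "-1 2 4 137 -0.5 0 0"

```text
t: 12.9
tool_pos: [0.5015, 0.2613, 0.015]
tcp_rot: [3.139, -0.002, 1.361]
force: [0.6, 0.0, -2.5]
finger_gap: 0.0394
```

Request:
play_rows --pt "-1 0 0 2 0 0 0" --pt "-1 0 0 3.5 0 0 0" --pt "-1 0 0 3.5 0 0 0" --pt "-1 0 0 3.5 0 0 0"

```text
t: 13.3
tool_pos: [0.5009, 0.2616, 0.0116]
tcp_rot: [3.14, -0.002, 1.361]
force: [-1.7, -0.2, 6.1]
finger_gap: 0.0395
```

Contact is made (+6 N). Now I'll release and retreat.

Request:
play_rows --pt "0 0 0 3 0 0 0" --pt "1 0 0 3 0 0 0" --pt "1 0 0 3 0 0 0" --pt "1 0 0 3 0 0 0" --pt "1 0 0 3 0 0 0" --pt "1 0 0 3 0 0 0" --pt "1 0 0 -20 0 0 0" --pt "1 0 0 -60 0 0 0" --pt "1 0 0 -110 0 0 0" --pt "1 0 0 -160 0 0 0" --pt "1 0 0 -200 0 0 0" --pt "1 0 0 -200 0 0 0" --pt "1 0 0 -200 0 0 0"

```text
t: 14.6
tool_pos: [0.5001, 0.2613, 0.2105]
tcp_rot: [3.141, -0.002, 1.361]
force: [-0.4, -0.4, -0.6]
finger_gap: 0.0852
```

```bash
python3 - <<'E'
from h import *
grab('wrist','w5');grab('scene','s5')
e=np.load('pics/s5.npz');p=np.linalg.inv(e['T'])@[.50,.259,.03,1];q=e['K']@p[:3];q=(q[:2]/q[2]).astype(int)
cv2.imwrite('pics/c5.png',cv2.resize(e['f'][q[1]-80:q[1]+80,q[0]-100:q[0]+100,::-1],None,fx=4,fy=4,interpolation=cv2.INTER_CUBIC))
P,f,d=cloud('w5');Z=P[...,2]
m=(np.hypot(P[...,0]-.501,P[...,1]-.26)<.035)&(Z>.038)&(Z<.06);q=P[m];print(m.sum(),np.median(q,0),np.percentile(q[:,2],[5,95]))
o=bot.get_obs();print(o['tool_pos'],o['force'],o['finger_gap'])
E
```

```text
1389 [0.50287796 0.26880977 0.04694881] [0.04570792 0.04803653]
[0.49859003 0.26089823 0.20822769] [ 1.10261887 -0.21996404 -0.99686004] 0.08508365134101652
```

View pics/c5.png

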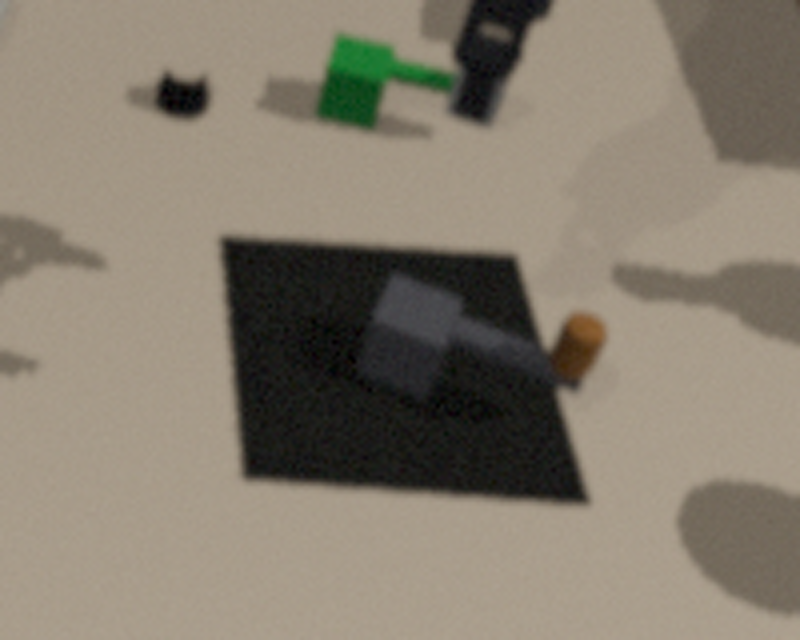

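The crank stands upright on the pad, hub near (410,335) and knob up at (580,345). The gripper is clear of it, so I'll hand in.

```bash
python3 -c "
from plant import bot
print(bot.job_done())"
```

```text
the job is handed in; nothing more can be done
None
```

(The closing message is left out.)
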